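# Put the striker away in its slot with the push stick

## Task

The game is over: take the wooden push stick by its handle and use its nose to push the red striker along the narrow slot, past the sprung catch and on until it sits against the rubber buffer, and press it there firmly but gently for a moment (the buffer's place is different every time and has to be felt; never ram it or touch the striker with the fingers). Then draw the stick right out of the slot and lay it flat on the carrom board, leaving the tumblers, coin box and tray alone.

Things in the scene. Friction and masses are not known exactly. Their poses are not given: they have to be found in the camera images.
- rack: Striker slot, a wooden guide channel screwed to the carrom board. Origin on the board at mid-width, at the mouth of its roofed part; x points along it the way to push, z up. Side walls 18 mm high, 12 mm thick, 43 mm apart, from x = -45 mm to 150 mm. Open on top and at the front from x = -45 to 0; from x = 0 roofed (underside 18, top 23 mm above the board; clear to x = 70, then plywood). Its floor is the board.
- slot_catch (a point): Sprung catch of the slot, on the slot's centre line at x = 25 mm, 7 mm above the board: a 12 mm round steel pin that stands 4 mm out of the left (+y) wall and gives sideways. The striker takes about 5 to 10 N of push to pass it and is past it once its centre is beyond slot x = 38 mm.
- slot_buffer_nearest (a point): Nearest place where the rubber buffer's face can be: slot x = 78 mm, centre line, 8 mm above the board. The real face lies 0 to 30 mm farther along x, hidden under the plywood, so the striker's centre is at x = 57 to 88 mm when it touches. The buffer yields about 1 mm per 2 N and springs back. Pressing home is about 6 to 12 N; over 20 N on the striker, or of the stick on the slot, is ramming.
- striker: The red acrylic striker, a flat disc 41 mm across and 10 mm thick, 12 to 21 g, lying flat in the open front part of the slot (centre between x = -32 and -14 mm of the slot). Origin at the centre of its underside, z up.
- striker_center (a point): Centre of the striker, 5 mm above its underside.
- stick: Wooden push stick, 36 to 65 g, lying flat on the board, nose roughly towards the slot. Origin on its underside below the middle of the handle; x points along the blade to the nose, z up. Blade 20 mm wide, 10 mm high, from x = -20 to 165 mm (square nose). Handle: dark wooden block 40 mm long (x = -20 to 20), 20 mm wide, 46 mm high, to be gripped across its 20 mm width from above.
- stick_grip (a point): Place to grip on the stick's handle: its middle, 28 mm above the stick's underside.
- stick_nose (a point): Middle of the flat nose face of the stick, 165 mm ahead of the handle's middle and 5 mm above the underside.
- board: The square carrom board on its low steel stand, 740 mm square; its playing surface is level, 45 mm above the work surface (world z = 0.045 m), with a frame 50 mm wide that rises 20 mm above it. Origin on the work surface below the centre.
- tumbler_a_mid (a point): Centre of a stainless steel tumbler (leave alone), 68 mm across at the rim, 95 mm high; 45 mm above its foot.
- tumbler_b_mid (a point): Centre of the second stainless steel tumbler (leave alone), the same size.
- coin_box_mid (a point): Centre of the clear round coin box with a blue twist cap (leave alone), 68 mm across, 70 mm high.
- coaster_tray_mid (a point): Centre of the green plastic coaster tray (leave alone), 120 mm square, 18 mm high.
There are look-alikes about, which are no part of the job. What is shaped like the stick but yellow is not meant.

How it is judged:
On the way, in this order (a step that is already met when the one before it is completed fails the run):
1. the striker is pushed past the catch with the held stick (its centre over 42 mm beyond the mouth of the roofed part) (x of striker_center in the frame of rack above 0.042 m and contact force between the fingers and stick above 1 N).
2. the striker is pressed home with the held stick: over 3 N between striker and slot, kept for 0.3 s (x of striker_center in the frame of rack above 0.05 m and contact force between striker and rack above 3 N and contact force between stick and striker above 2 N and contact force between the fingers and stick above 1 N), for 0.3 s.
At the end, for the whole second after the job is handed in: The striker rests in the slot where it was pressed home, its centre over 50 mm past the mouth of the roofed part; the stick's nose is out of the slot (over 45 mm before that mouth) and the stick lies flat on the board (within 4 mm, 0.08 rad), at rest and let go (x of striker_center in the frame of rack above 0.05 m and linear speed of each of striker, stick below 0.01 m/s and x of stick_nose in the frame of rack below -0.045 m and height (world z) of stick between 0.041 and 0.049 m and angle between stick's own z axis and vertical below 0.08 rad); the robot touches nothing.
It fails at once if the stick presses on the striker with over 20 N (rammed) (contact force between stick and striker above 20 N).
It fails at once if the stick presses on the slot's walls, roof or parts with over 20 N (contact force between stick and rack above 20 N).
It fails at once if the gripper touches the striker (contact force between any of the arm, the fingers and striker above 0.5 N).
It fails at once if a tumbler, the coin box or the tray is moved over 20 mm (distance of any of tumbler_a_mid, tumbler_b_mid, coin_box_mid, coaster_tray_mid from where it was at the start of the episode above 0.02 m).
It also fails if it takes over 51 s, if anything falls off the work surface, if the arm or the gripper's body presses on something with over 40 N, if the wrist force passes 120 N, or if a joint passes its speed limit or range.

## Robot

A 6-joint arm with a two-finger parallel gripper is mounted at the origin on the work surface. World frame = base frame: x ahead of the robot, y to its left, z up, the work surface at z = 0. Lengths are in m, angles in rad, forces in N, time in s.
With the tool pointing down it reaches from about 0.225 to 0.875 m from the base axis. Payload 3.4 kg.
Tool frame: the origin (TCP) lies at the very end of the fingers, on their centre line; the grasp point (between the pads) lies 19 mm behind it; x points along the fingers, y is the direction in which the jaws open and shut, and the axes are right-handed (so a half turn about x gives the same grasp; the last joint's range is limited). The gripper opens to 85 mm and grips with 20 to 120 N. Pads are 22 mm wide; open, the fingers measure 114 mm over their backs; the gripper's body (76 mm by 85 mm) begins 54 mm behind the grasp point. The pads swing forward as they close: fully open they stand 13 mm farther back than shut.
Start: joints at [0.981, 0.276, 1.505, -0, 1.361, -0.121], TCP at [0.26, 0.513, 0.231] pointing down, gripper open.
Joint ranges: [-2.89, 2.89], [-0.75, 2.08], [0.22, 2.7], [-1.18, 4.32], [0.11, 2.71], [-2.7, 2.7]. Speed limits (rad/s): [2.57, 2.57, 3.14, 3.14, 3.14, 3.14].

## Interface

Orientations are given as a 3x3 rotation matrix whose columns are the frame's x, y, z axes.
In Python, from rig import r gives the robot as it stands. Calls block until the motion is done:
- r.goto(position, orientation): joint-space move of the TCP to a pose.
- r.servo_line(position, rate=0.15, ori=None, force_limit=None): straight line of the TCP; ori=None keeps the orientation; rate is the mean speed in m/s. With force_limit (N) it stops when the force on the tool has changed by that much, and returns True; else False.
- r.move_joints(angles): joint-space move.
- r.command_gripper(opening): finger opening in m; the grip force is fixed at half the most; returns when the fingers have stopped.
- r.wait(seconds).
- r.ik(position, orientation): joint angles nearest the present ones, or None.
- r.state(): the state.
- r.snapshot(name): name is "side" or "top" or "wrist"; returns a dict with "pixels" (384x512x3 uint8, red, green, blue), "fx", "fy", "cx", "cy" (pixels), "extrinsics" (4x4, takes a point from world to camera coordinates). Camera axes: x right, y down, z forward; pixel columns grow to the right and rows downward; lengths in m; the calibration is good to about 2 mm. A picture is of the moment at which its call begins. There is no depth.
A pose or a line that the arm cannot do raises r.MotionError and nothing moves.
- r.close_job(): hands the job in, once; it reports no verdict.
The state is a dict: "t": time; "qpos": joint angles; "dq": joint speeds; "joint_torque": joint torques, N m; "tcp_pos": TCP position; "tool_rot": TCP orientation; "wrist_force": force on the tool from outside, world axes, zero at the start; "moment": the same for the moment, N m; "gripper_width": finger opening in m.
Only numpy, scipy, OpenCV 4.12 (cv2) and the standard library are available. Lean on these libraries where they do the work, as an engineer would, in place of code of your own. Each camera call takes 0.05 s, during which the arm holds its last target.

## Working session

There is one attempt and no reset: what is moved stays moved. The work goes in short steps, each a Python script; the robot and the scene stay as the last script left them, time stands still between calls to the robot, and variables do not carry over. Pictures are saved under pics/ and viewed, and the job is handed in when it is done.

```bash
ls; mkdir -p pics; python3 - <<'E'
from rig import r
import cv2,numpy as np,pickle
d={}
for n in ["top","side","wrist"]:
    s=r.snapshot(n); d[n]=s
    cv2.imwrite(f"pics/{n}0.png",cv2.cvtColor(s["pixels"],cv2.COLOR_RGB2BGR))
    print(n,s["fx"],s["fy"],s["cx"],s["cy"]);print(np.round(s["extrinsics"],4).tolist())
pickle.dump(d,open("d0.pkl","wb"))
print(r.state())
E
```

```text
pics
top 391.3760299459265 391.3760299459265 256.0133301367985 197.90029168113787
[[0.0275, -0.9996, 0.0099, -0.1813], [-0.9957, -0.0282, -0.0887, 0.5304], [0.089, -0.0074, -0.996, 1.1745], [0.0, 0.0, 0.0, 1.0]]
side 438.54845970631027 438.54845970631027 262.75417950167986 191.46612068870522
[[0.9621, -0.2727, 0.0069, -0.5523], [-0.1502, -0.5507, -0.8211, 0.0625], [0.2277, 0.7889, -0.5708, 1.4211], [0.0, 0.0, 0.0, 1.0]]
wrist 265.35521763356707 265.35521763356707 254.91063082320747 191.64190744964796
[[0.4515, 0.8923, -0.0016, -0.5746], [0.8451, -0.427, 0.3216, -0.0418], [0.2862, -0.1466, -0.9469, 0.3818], [0.0, 0.0, 0.0, 1.0]]
{'t': 0.15, 'qpos': array([ 9.80985499e-01,  2.76449489e-01,  1.50584521e+00,  4.74461716e-06,
        1.36070375e+00, -1.20964960e-01]), 'dq': array([-1.67052717e-04, -3.45200976e-03, -5.26901856e-03,  8.94637872e-05,
       -1.12532154e-03,  3.90948720e-04]), 'joint_torque': array([ 1.50616666e-03, -4.17146838e+01, -2.46031469e+01, -5.48934611e-05,
        7.60377094e-03, -2.89896853e-06]), 'tcp_pos': array([0.25958062, 0.51262701, 0.23063742]), 'tool_rot': array([[-7.85761876e-04,  4.51857334e-01,  8.92089868e-01],
       [-1.16569480e-03,  8.92089123e-01, -4.51857984e-01],
       [-9.99999012e-01, -1.39495730e-03, -1.74241877e-04]]), 'wrist_force': array([-0.2726364 , -0.64748361, -0.43671433]), 'moment': array([0.00361774, 0.02405284, 0.0383626 ]), 'gripper_width': 0.0854766112677728}
```

View pics/top0.png

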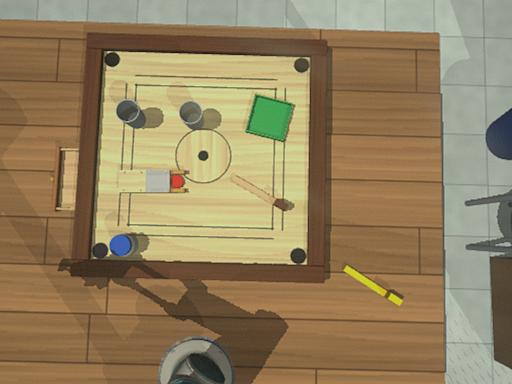

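View pics/side0.png

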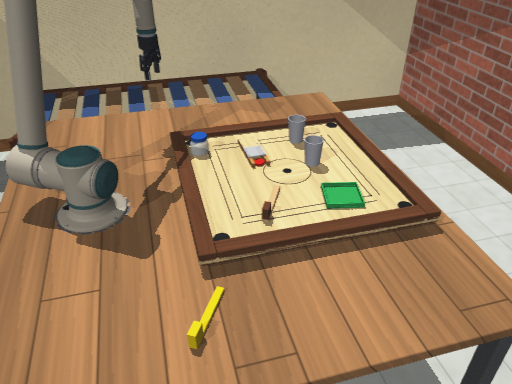

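View pics/wrist0.png

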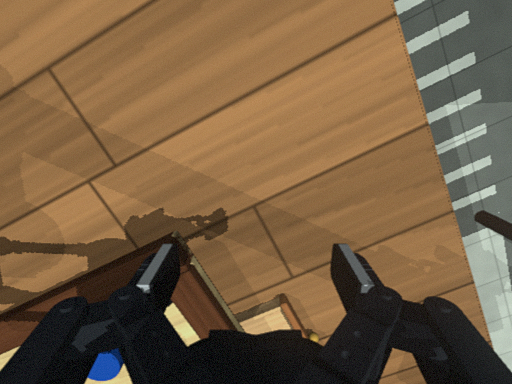

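The top view shows the slot pointing left (+y) with its clear roof at (146–170, 181) and the striker at (177, 182). The stick's nose is at (233, 178) and its dark handle at (284, 204). The yellow decoy lies off the board at (373, 285). I'll enlarge it to measure.

```bash
python3 - <<'E'
import cv2,pickle
d=pickle.load(open("d0.pkl","rb"))
p=d["top"]["pixels"][150:225,105:305]
cv2.imwrite("pics/topz.png",cv2.cvtColor(cv2.resize(p,None,fx=4,fy=4,interpolation=cv2.INTER_CUBIC),cv2.COLOR_RGB2BGR))
p=d["side"]["pixels"][125:225,220:340]
cv2.imwrite("pics/sidez.png",cv2.cvtColor(cv2.resize(p,None,fx=6,fy=6,interpolation=cv2.INTER_CUBIC),cv2.COLOR_RGB2BGR))
E
```

```text
(no output)
```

View pics/topz.png

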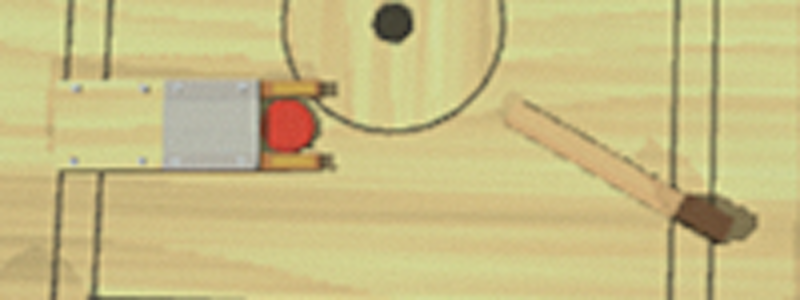

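View pics/sidez.png

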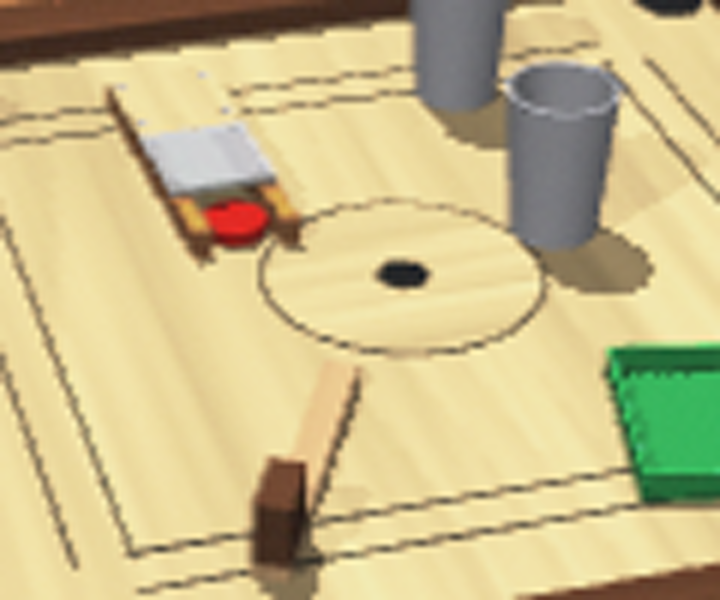

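```bash
cat > h.py <<'E'
import cv2,numpy as np,pickle
def ray(s,u,v,z):
    E=np.array(s["extrinsics"]);R,t=E[:3,:3],E[:3,3]
    c=-R.T@t; d=R.T@np.array([(u-s["cx"])/s["fx"],(v-s["cy"])/s["fy"],1.])
    return c+d*(z-c[2])/d[2]
def proj(s,P):
    E=np.array(s["extrinsics"]);q=E[:3,:3]@np.asarray(P,float)+E[:3,3]
    return np.array([s["fx"]*q[0]/q[2]+s["cx"],s["fy"]*q[1]/q[2]+s["cy"]])
E
python3 - <<'E'
from h import *
np.set_printoptions(precision=4,suppress=True)
d=pickle.load(open("d0.pkl","rb"))
for n in ["top","side"]:
    s=d[n];p=s["pixels"].astype(int);hsv=cv2.cvtColor(s["pixels"],cv2.COLOR_RGB2HSV)
    R,G,B=p[...,0],p[...,1],p[...,2]
    red=((R>150)&(G<80)&(B<80)).astype(np.uint8)
    n_,l,st,c=cv2.connectedComponentsWithStats(red)
    for i in range(1,n_):
        if st[i,4]>20: print(n,"red",st[i],c[i],"->",ray(s,*c[i],0.055))
s=d["top"];p=s["pixels"]
Z=lambda x,y:(105+(x+.5)/4-.5,150+(y+.5)/4-.5)
for nm,x,y,z in [("roofTL",51,80,.068),("roofBL",51,170,.068),("gTL",164,80,.068),("gTR",259,80,.068),("gBL",163,170,.068),("gBR",259,170,.068),
  ("wallUend",322,80,.063),("wallLend",320,170,.063),("nose a",510,92,.055),("nose b",503,122,.055),("bladeTopEnd",685,190,.055),("bladeBotEnd",672,214,.055),
  ("h1",685,192,.091),("h2",673,220,.091),("h3",737,212,.091),("h4",722,242,.091)]:
    print(nm,ray(s,*Z(x,y),z))
# grey and blade, handle pixel dumps
print(p[162:200:2,150].tolist())
print(p[181,164:196].tolist())
E
```

```text
top red [172 175  11  13 122] [176.6803 181.0164] -> [0.5765 0.0724 0.055 ]
side red [254 159  11   5  42] [259.2143 161.0238] -> [0.5809 0.0721 0.055 ]
roofTL [0.6037 0.2465 0.068 ]
roofBL [0.5369 0.2426 0.068 ]
gTL [0.6062 0.1632 0.068 ]
gTR [0.6082 0.093  0.068 ]
gBL [0.5392 0.1604 0.068 ]
gBR [0.5412 0.0898 0.068 ]
wallUend [0.6103 0.0473 0.063 ]
wallLend [0.543  0.0458 0.063 ]
nose a [ 0.6066 -0.0924  0.055 ]
nose b [ 0.5838 -0.0879  0.055 ]
bladeTopEnd [ 0.5365 -0.2254  0.055 ]
bladeBotEnd [ 0.5183 -0.2161  0.055 ]
h1 [ 0.5317 -0.2233  0.091 ]
h2 [ 0.5112 -0.2151  0.091 ]
h3 [ 0.5183 -0.2613  0.091 ]
h4 [ 0.4963 -0.2509  0.091 ]
[[210, 214, 148], [208, 193, 131], [209, 190, 133], [192, 173, 116], [182, 177, 163], [168, 167, 157], [176, 173, 164], [183, 185, 173], [185, 185, 172], [182, 184, 172], [182, 184, 171], [184, 185, 172], [183, 186, 170], [181, 180, 167], [179, 177, 168], [136, 128, 114], [215, 200, 139], [202, 184, 125], [201, 180, 125]]
[[183, 185, 171], [182, 182, 169], [184, 184, 170], [189, 189, 174], [196, 201, 185], [158, 156, 144], [107, 57, 39], [112, 57, 41], [174, 69, 54], [213, 72, 55], [206, 70, 53], [208, 72, 57], [206, 71, 52], [208, 78, 59], [206, 75, 56], [204, 69, 54], [209, 76, 61], [208, 70, 54], [199, 67, 52], [147, 72, 53], [110, 102, 73], [182, 176, 123], [219, 214, 147], [213, 207, 144], [215, 203, 140], [219, 202, 139], [208, 193, 135], [184, 168, 118], [158, 143, 101], [125, 120, 87], [115, 115, 87], [131, 133, 95]]
```

Both views agree. The slot mouth is at about (0.5747, 0.0914), heading ≈ (-0.029, 1). The striker is at about (0.577, 0.072). The stick's handle is at (0.514, -0.238) and its nose at (0.595, -0.090), which gives a length of 168 mm against the expected 165. Next I'll check IK and grasp.

```bash
cat >> h.py <<'E'
M=np.array([0.5747,0.0914]); Sd=np.array([-0.029,1.0]); Sd/=np.linalg.norm(Sd); SY=np.arctan2(Sd[1],Sd[0])
def ori(a,flip=1):
    y=flip*np.array([-np.sin(a),np.cos(a),0]); x=np.array([0,0,-1.]); return np.stack([x,y,np.cross(x,y)],1)
H=np.array([0.5144,-0.2377]); N=np.array([0.595,-0.090]); A=np.arctan2(*(N-H)[::-1])
def slot(xs,z,ls=0): # world point on slot axis
    L=np.array([-Sd[1],Sd[0]]); return np.r_[M+xs*Sd+ls*L,z]
E
python3 - <<'E'
from h import *
from rig import r
np.set_printoptions(precision=3,suppress=True)
print(A,SY)
for f in (1,-1):
    print(f,r.ik(np.r_[H,.2],ori(A,f)),r.ik(np.r_[H,.053],ori(A,f)),r.ik(slot(-225,.1) if 0 else slot(-.225,.1),ori(SY,f)),r.ik(slot(-.09,.055),ori(SY,f)))
E
```

```text
1.0712598787972591 1.5997882012279971
1 None None None None
-1 [-0.556  0.283  1.575 -0.     1.284 -0.056] [-0.556  0.418  1.776 -0.     0.948 -0.056] [-0.342  0.406  1.653 -0.     1.083 -0.371] [-0.118  0.429  1.749 -0.     0.963 -0.147]
```

```bash
python3 - <<'E'
from h import *
from rig import r
np.set_printoptions(precision=4,suppress=True)
r.goto(np.r_[H,.17],ori(A,-1)); print(r.state()["t"])
s=r.snapshot("wrist"); pickle.dump(s,open("w1.pkl","wb"))
cv2.imwrite("pics/w1.png",cv2.cvtColor(s["pixels"],cv2.COLOR_RGB2BGR))
for P in [np.r_[H,.091],np.r_[N,.055],slot(0,.068),slot(-.045,.063)]: print(proj(s,P))
E
```

```text
2.95
[255.4349 200.6281]
[255.8054  -6.8002]
[  79.8959 -315.0546]
[ 131.5928 -211.4572]
```

View pics/w1.png

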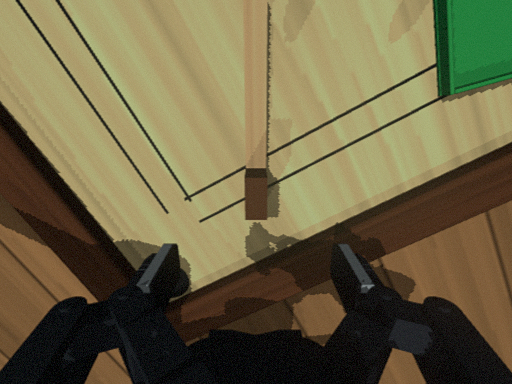

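The wrist view shows the handle top at (246–267, 177–219), centred at about (256.5, 198) against the predicted (255.4, 200.6). The blade is vertical in the image, so the yaw is right. I'll apply the 1 mm correction and grasp.

```bash
python3 - <<'E'
from h import *
from rig import r
np.set_printoptions(precision=4,suppress=True)
s=pickle.load(open("w1.pkl","rb"))
h=ray(s,256.5,198,.091)[:2]; print(h,H)
r.goto(np.r_[h,.11],ori(A,-1))
hit=r.servo_line(np.r_[h,.053],rate=.08,ori=ori(A,-1),force_limit=6); print("hit",hit,r.state()["tcp_pos"])
r.command_gripper(0.0)
st=r.state(); print(st["t"],st["gripper_width"],st["wrist_force"],st["moment"],st["tcp_pos"])
r.servo_line(np.r_[h,.10],rate=.1)
st=r.state(); print(st["t"],st["gripper_width"],st["wrist_force"],st["moment"])
E
```

```text
[ 0.5164 -0.236 ] [ 0.5144 -0.2377]
hit False [ 0.5169 -0.2362  0.0535]
4.825 0.01933601801017967 [-1.0746  0.5766  1.7082] [0.0255 0.0111 0.0103] [ 0.5167 -0.2361  0.0533]
5.4417 0.019436174641428876 [ 0.4291  0.2499 -0.2169] [ 0.0348  0.0563 -0.0484]
```

```bash
python3 - <<'E'
from h import *
from rig import r
np.set_printoptions(precision=4,suppress=True)
r.servo_line(slot(-.24,.10),rate=.12,ori=ori(SY,-1))
r.servo_line(slot(-.24,.056),rate=.08,ori=ori(SY,-1),force_limit=6)
st=r.state(); print(st["t"],st["gripper_width"],st["wrist_force"],st["tcp_pos"])
d={}
for n in ["top","side","wrist"]:
    s=r.snapshot(n); d[n]=s
    p=s["pixels"]
    if n=="top": p=cv2.resize(p[150:225,105:305],None,fx=4,fy=4,interpolation=cv2.INTER_CUBIC)
    if n=="side": p=cv2.resize(p[125:225,220:340],None,fx=6,fy=6,interpolation=cv2.INTER_CUBIC)
    cv2.imwrite(f"pics/{n}2.png",cv2.cvtColor(p,cv2.COLOR_RGB2BGR))
pickle.dump(d,open("d2.pkl","wb"))
E
```

```text
7.2 0.01984545012153691 [ 0.6346 -0.3673 -1.0792] [ 0.5819 -0.1487  0.0561]
```

View pics/top2.png

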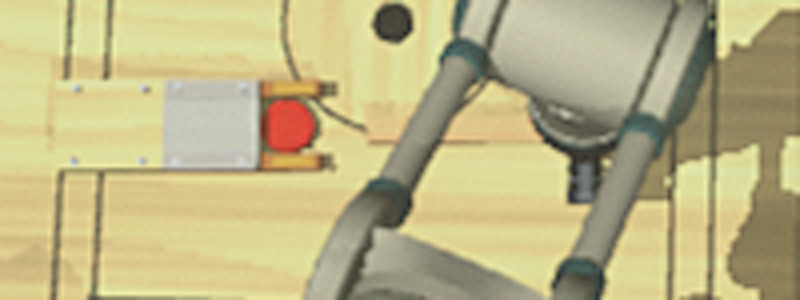

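View pics/side2.png

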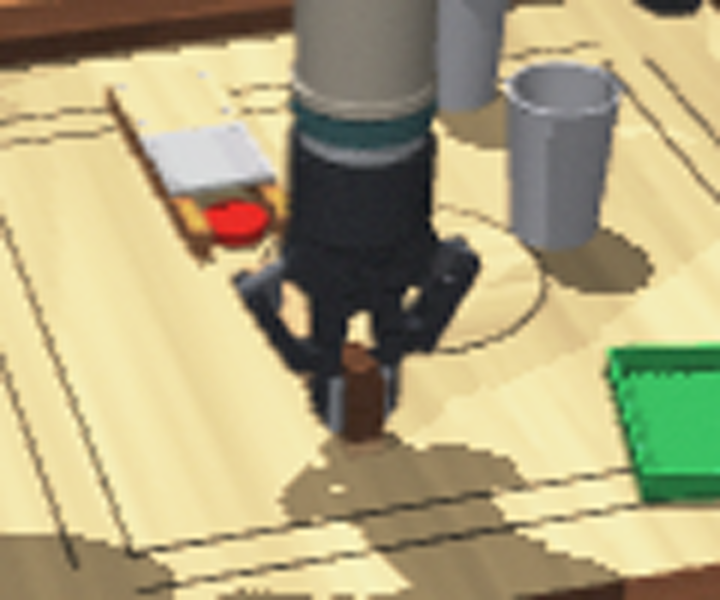

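View pics/wrist2.png

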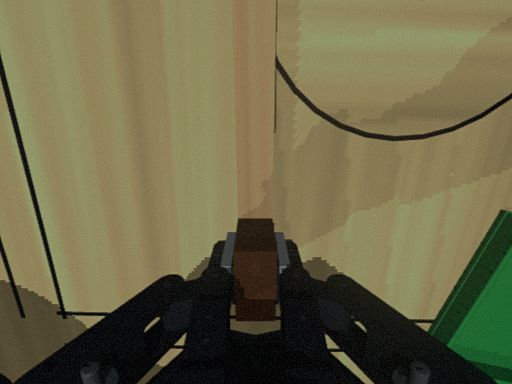

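The striker is still in the open front. The wrist view shows the blade straight ahead, centred on column 255, with the handle held squarely between the pads. I'll advance into the slot in short, force-guarded steps.

```bash
python3 - <<'E'
from h import *
from rig import r
np.set_printoptions(precision=3,suppress=True)
O=ori(SY,-1); Z=.0552
hit=r.servo_line(slot(-.213,Z),rate=.06,ori=O,force_limit=4); 
r.wait(.2); st=r.state(); b=st["wrist_force"]; print(hit,st["t"],b,st["tcp_pos"])
for hx in np.arange(-.205,-.159,.008):
    hit=r.servo_line(slot(hx,Z),rate=.03,ori=O,force_limit=8)
    st=r.state(); f=st["wrist_force"]-b; print(round(hx,3),hit,st["t"],"axial",-f[:2]@Sd,f,st["tcp_pos"])
    if hit: break
for n in ["top","side"]:
    s=r.snapshot(n); p=s["pixels"]
    p=cv2.resize(p[150:225,105:305],None,fx=4,fy=4,interpolation=cv2.INTER_CUBIC) if n=="top" else cv2.resize(p[125:225,220:340],None,fx=6,fy=6,interpolation=cv2.INTER_CUBIC)
    cv2.imwrite(f"pics/{n}3.png",cv2.cvtColor(p,cv2.COLOR_RGB2BGR))
np.save("b.npy",b)
E
```

```text
False 8.15 [ 0.443 -0.358 -0.406] [ 0.581 -0.122  0.055]
-0.205 False 8.5667 axial -0.37757413118464417 [-1.082  0.346 -1.395] [ 0.581 -0.113  0.055]
-0.197 False 8.9833 axial 0.41653770434775556 [-0.657 -0.436  0.092] [ 0.58  -0.105  0.055]
-0.189 False 9.4 axial 0.0008892573346284904 [ 0.02  -0.    -0.573] [ 0.58  -0.097  0.055]
-0.181 False 9.8167 axial -0.16122989125493972 [-1.222  0.126 -0.651] [ 0.58  -0.089  0.055]
-0.173 False 10.2333 axial 0.13696899570884302 [ 0.368 -0.126 -0.056] [ 0.58  -0.081  0.055]
-0.165 False 10.65 axial 3.777517651305402 [ 1.196 -3.744 -0.167] [ 0.58  -0.074  0.056]
```

View pics/top3.png

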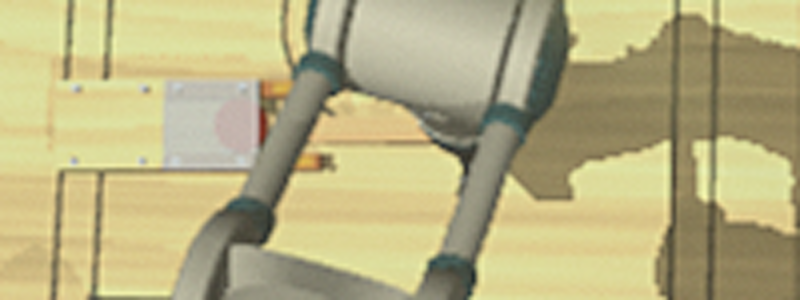

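View pics/side3.png

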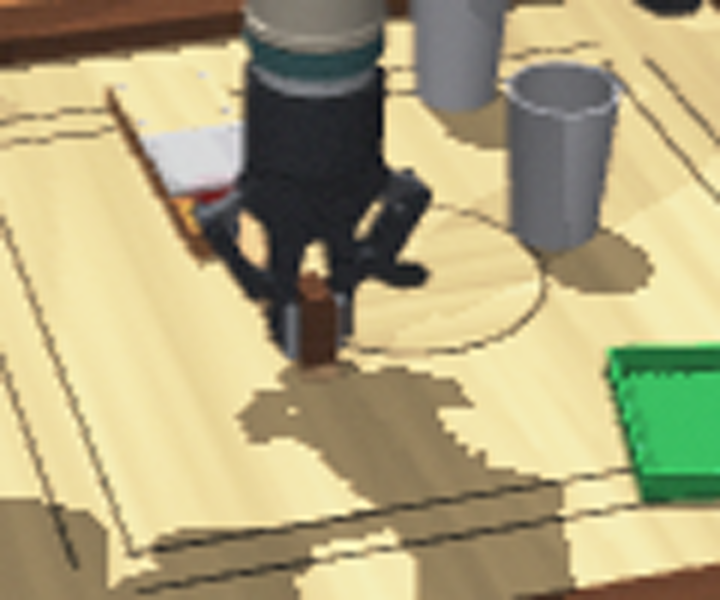

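The striker shows through the clear roof at zoomed (240, 125), so its centre is at slot x ≈ 14 mm. It is just meeting the catch, and the axial force is 3.8 N. I'll push through with a guard.

```bash
python3 - <<'E'
from h import *
from rig import r
np.set_printoptions(precision=3,suppress=True)
O=ori(SY,-1); Z=.0552; b=np.load("b.npy")
for hx in np.arange(-.162,-.129,.003):
    hit=r.servo_line(slot(hx,Z),rate=.02,ori=O,force_limit=9)
    st=r.state(); f=st["wrist_force"]-b; a=-f[:2]@Sd; print(round(hx,3),hit,round(st["t"],2),"axial",round(a,2),f,st["tcp_pos"][1])
    if a>13: break
s=r.snapshot("top"); p=s["pixels"]
p=cv2.resize(p[150:225,105:305],None,fx=4,fy=4,interpolation=cv2.INTER_CUBIC)
cv2.imwrite(f"pics/top4.png",cv2.cvtColor(p,cv2.COLOR_RGB2BGR))
E
```

```text
-0.162 False 11.05 axial 6.19 [ 0.73  -6.169  0.476] -0.07204136480896584
-0.159 False 11.35 axial 7.44 [ 0.186 -7.44   0.745] -0.06932060462660476
-0.156 False 11.65 axial 7.56 [ 0.166 -7.556  1.691] -0.06637643045099642
-0.153 False 11.95 axial 6.26 [ 0.082 -6.261  1.465] -0.06295896056022511
-0.15 False 12.25 axial 5.42 [-0.82  -5.441  1.792] -0.05949669286406269
-0.147 False 12.55 axial -0.45 [-1.343  0.412  0.039] -0.05452000942172202
-0.144 False 12.85 axial 0.07 [ 0.228 -0.068  0.003] -0.05199531983775071
-0.141 False 13.15 axial -0.4 [ 0.186  0.403 -0.524] -0.04934473642766482
-0.138 False 13.45 axial -0.57 [-1.218  0.534 -0.47 ] -0.046389436658235014
-0.135 False 13.75 axial -1.0 [-0.234  0.993  0.429] -0.04339842122864982
-0.132 False 14.05 axial -1.2 [-0.762  1.174 -0.351] -0.04039921234946176
```

View pics/top4.png

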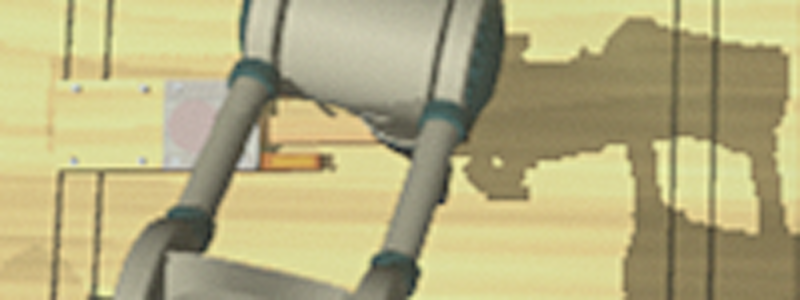

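The catch peaked at about 7.6 N and released. The striker is now at zoomed (192, 125), so slot x ≈ 50 mm, with almost no resistance. Next I'll feel for the buffer.

```bash
python3 - <<'E'
from h import *
from rig import r
np.set_printoptions(precision=3,suppress=True)
O=ori(SY,-1); Z=.0552; b=np.load("b.npy")
for hx in np.arange(-.130,-.088,.002):
    hit=r.servo_line(slot(hx,Z),rate=.015,ori=O,force_limit=6)
    st=r.state(); f=st["wrist_force"]-b; a=-f[:2]@Sd; print(round(hx,3),hit,round(st["t"],2),"axial",round(a,2),f,st["tcp_pos"][1])
    if a>6.5 or hit: break
for _ in range(5):
    r.wait(.15); st=r.state(); f=st["wrist_force"]-b; print(round(st["t"],2),"axial",round(-f[:2]@Sd,2),st["tcp_pos"][1],st["gripper_width"])
E
```

```text
-0.13 False 14.38 axial 0.01 [-0.679 -0.026  0.182] -0.03845542316327141
-0.128 False 14.67 axial 0.32 [-1.121 -0.357 -0.842] -0.03644790878693225
-0.126 False 14.95 axial -1.37 [-0.005  1.372 -0.42 ] -0.03442679405927173
-0.124 False 15.23 axial -0.46 [-0.055  0.454 -0.595] -0.03244061723847464
-0.122 False 15.52 axial -0.31 [-0.38   0.296 -0.702] -0.03044946093050208
-0.12 False 15.8 axial -0.35 [ 0.522  0.365 -0.371] -0.028420283659544646
-0.118 False 16.08 axial -1.15 [-0.572  1.132  0.766] -0.0264533468101157
-0.116 False 16.37 axial -1.11 [-1.131  1.082 -0.588] -0.024424242881767415
-0.114 False 16.65 axial -1.01 [ 0.04   1.007 -0.708] -0.022440129314603256
-0.112 False 16.93 axial -0.92 [-0.802  0.9   -0.465] -0.020461696339494035
-0.11 False 17.22 axial -0.45 [-0.234  0.448 -0.509] -0.018441418174702594
-0.108 False 17.5 axial -0.71 [-1.104  0.676 -0.393] -0.016438195953053125
-0.106 False 17.78 axial -0.54 [-1.149  0.505 -0.624] -0.014459254018673698
-0.104 False 18.07 axial -0.99 [ 0.359  1.006 -0.352] -0.012447631447882669
-0.102 False 18.35 axial 0.78 [-0.579 -0.799 -1.208] -0.01074404451541397
-0.1 False 18.63 axial 2.99 [-0.45  -3.002  0.382] -0.009147776332281922
-0.098 False 18.92 axial 5.94 [-1.134 -5.976  0.245] -0.0076725851508499835
-0.096 False 19.2 axial 8.73 [-0.511 -8.745  1.85 ] -0.0065656808883843825
19.35 axial 7.65 -0.006609416383701228 0.019346768772311337
19.5 axial 7.56 -0.006596625009014126 0.0191284362507053
19.65 axial 7.3 -0.0066072632003334394 0.0194485871577951
19.8 axial 7.99 -0.0065832319249846 0.019449001351230448
19.95 axial 7.82 -0.006573048481607121 0.019464939797207537
```

The buffer was felt at handle x ≈ -0.102 and rose about 1.4 N/mm. I held the striker there at about 7.7 N for 0.75 s. Now I'll withdraw and lay the stick down.

```bash
python3 - <<'E'
from h import *
from rig import r
np.set_printoptions(precision=3,suppress=True)
O=ori(SY,-1); Z=.0552
r.servo_line(slot(-.12,Z),rate=.03,ori=O)
hit=r.servo_line(slot(-.265,Z),rate=.08,ori=O,force_limit=8); print(hit)
st=r.state(); print(st["t"],st["tcp_pos"],st["wrist_force"])
hit=r.servo_line(slot(-.265,.0525),rate=.01,ori=O,force_limit=3)
st=r.state(); print(hit,st["t"],st["tcp_pos"],st["wrist_force"])
if st["tcp_pos"][1]<-.16:
    r.command_gripper(.06)
    st=r.state(); print(st["t"],st["gripper_width"],st["wrist_force"])
    p=st["tcp_pos"]; r.servo_line(np.r_[p[:2],.19],rate=.12); 
    s=r.snapshot("wrist"); cv2.imwrite("pics/w5.png",cv2.cvtColor(s["pixels"],cv2.COLOR_RGB2BGR)); pickle.dump(s,open("w5.pkl","wb"))
    r.goto(np.array([.35,-.30,.25]),O); print(r.state()["t"])
    for n in ["top","side"]:
        s=r.snapshot(n); q=s["pixels"]
        q=cv2.resize(q[150:225,105:305],None,fx=4,fy=4,interpolation=cv2.INTER_CUBIC) if n=="top" else cv2.resize(q[125:225,220:340],None,fx=6,fy=6,interpolation=cv2.INTER_CUBIC)
        cv2.imwrite(f"pics/{n}5.png",cv2.cvtColor(q,cv2.COLOR_RGB2BGR))
E
```

```text
False
22.8667 [ 0.582 -0.173  0.055] [-0.886 -0.471 -0.472]
True 23.1417 [ 0.583 -0.173  0.053] [0.754 0.467 4.206]
23.6083 0.05998064198291026 [-1.155 -0.996 -0.132]
26.0083
```

View pics/top5.png

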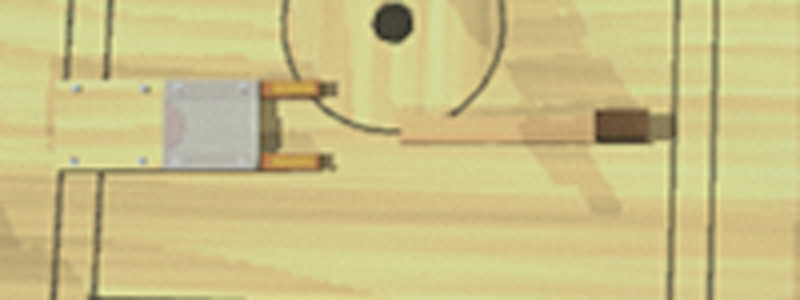

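View pics/side5.png

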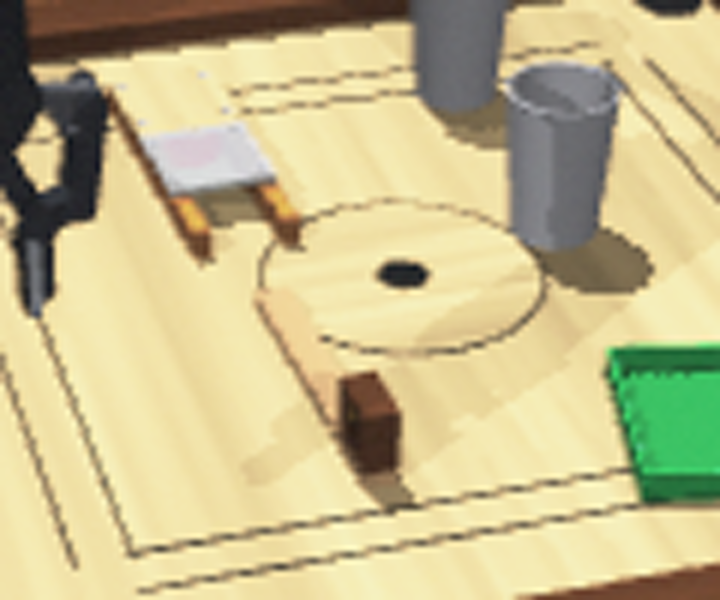

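View pics/w5.png

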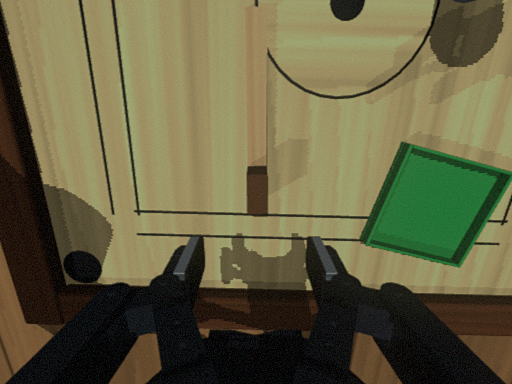

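The top view shows the striker's near edge under the clear roof at zoomed column ~187, so its centre is at slot x ≈ 73 mm. The stick lies flat with its nose at (400, 128), about 100 mm before the mouth. The tumbler and tray haven't moved in the side view. Handing in.

```bash
python3 - <<'E'
from rig import r
st=r.state(); print(st["t"],st["wrist_force"],st["dq"].max())
r.close_job()
E
```

```text
26.1083 [ 0.87189011 -1.59326316  0.20505348] 0.005869227375136532
the job is handed in; nothing more can be done
```

I took the stick by its handle and pushed the striker past the catch, where the axial force peaked at about 7.6 N. I then felt for the buffer in 2 mm steps and held the striker against it at about 7.7 N for 0.75 s. After that I drew the stick out, laid it on the board, let go, moved the arm clear and handed in at about 26 s. No verdict was reported.

**Striker:** in the last pictures it sits at slot x ≈ 73 mm, past the 50 mm needed. That is read from its near edge through the clear roof, because the rest is under the plywood. When pressed, the stick position put its centre at about 85 mm or a little more, roughly 10 mm farther on. Part of that gap is the buffer springing back and a few millimetres of calibration and grip offset. I didn't track down the rest.

**Stick:** it lies flat and let go, with its nose about 100 mm before the mouth.

**Other objects:** the tumbler and tray look unmoved in the side view. I didn't measure them or look closely at the coin box and the other tumbler, but the arm went nowhere near any of them.

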